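Graduated pipe supports

TASK

Lay out the graduated supports for a sloping pipe run: take the four round pipe pieces that stand in front of the flat bar and stand them upright, each in the middle of its own base plate on the bar, in order of length. The longest goes on the plate next to the red welding magnet at the bar's end, and they step down to the shortest on the plate at the other end, next to the wooden block. Leave them standing free.

Things in the scene. Friction and masses are not known exactly. Their poses are not given: they have to be found in the camera images.
- pipe_82_mid (a point): the longest of four plain dark steel pipe pieces: a round tube 48 mm across with 4 mm walls, 82 mm long, open at both ends, standing upright loose on the bench, between the robot and the flat bar. The point is its centre, half-way up (41 mm above its foot); z is along the tube, and either end may be up.
- pipe_65_mid (a point): the second longest of four plain dark steel pipe pieces: a round tube 48 mm across with 4 mm walls, 65 mm long, open at both ends, standing upright loose on the bench, between the robot and the flat bar. The point is its centre, half-way up (32.5 mm above its foot); z is along the tube, and either end may be up.
- pipe_48_mid (a point): the third longest of four plain dark steel pipe pieces: a round tube 48 mm across with 4 mm walls, 48 mm long, open at both ends, standing upright loose on the bench, between the robot and the flat bar. The point is its centre, half-way up (24 mm above its foot); z is along the tube, and either end may be up.
- pipe_32_mid (a point): the shortest of four plain dark steel pipe pieces: a round tube 48 mm across with 4 mm walls, 32 mm long, open at both ends, standing upright loose on the bench, between the robot and the flat bar. The point is its centre, half-way up (16 mm above its foot); z is along the tube, and either end may be up.
- plate_a_top (a point): the leftmost (largest y) of four equal square steel base plates, 66 x 66 x 6 mm, laid in a row about 95 mm apart on a fixed dark steel flat bar (100 x 550 x 8 mm) that runs roughly from left to right and may be skewed by some 9 degrees; scribed centre lines and four corner holes. Fixed. The point is the centre of its upper face, 14 mm above the bench; z up, y along its side that runs about along the row, to the left.
- plate_b_top (a point): the second from the left of four equal square steel base plates, 66 x 66 x 6 mm, laid in a row about 95 mm apart on a fixed dark steel flat bar (100 x 550 x 8 mm) that runs roughly from left to right and may be skewed by some 9 degrees; scribed centre lines and four corner holes. Fixed. The point is the centre of its upper face, 14 mm above the bench; z up, y along its side that runs about along the row, to the left.
- plate_c_top (a point): the third from the left of four equal square steel base plates, 66 x 66 x 6 mm, laid in a row about 95 mm apart on a fixed dark steel flat bar (100 x 550 x 8 mm) that runs roughly from left to right and may be skewed by some 9 degrees; scribed centre lines and four corner holes. Fixed. The point is the centre of its upper face, 14 mm above the bench; z up, y along its side that runs about along the row, to the left.
- plate_d_top (a point): the rightmost (smallest y) of four equal square steel base plates, 66 x 66 x 6 mm, laid in a row about 95 mm apart on a fixed dark steel flat bar (100 x 550 x 8 mm) that runs roughly from left to right and may be skewed by some 9 degrees; scribed centre lines and four corner holes. Fixed. The point is the centre of its upper face, 14 mm above the bench; z up, y along its side that runs about along the row, to the left.
- weld_magnet: the flat red arrow-shaped welding magnet, 71 x 110 x 16 mm, lying stuck (fixed) on one end of the flat bar: beyond plate a at some starts, beyond plate d at others, about 90 mm from that plate's centre; a wooden packing block (45 x 90 x 35 mm) is fixed on the bar's other end. (A like magnet far behind the bar, not on it, has no part in this.) Origin at the centre of its underside.
Mind the look-alikes: they are no part of the job. Leave any orange or purple look-alike of the part that bears pipe_48_mid alone.

How it is judged:
By the outcome, as a careful person would: the job done as asked, in the order asked, and still so for the second after the job is handed in, with the robot touching nothing.
It also fails if it takes over 96 s, if anything falls off the work surface, if the arm or the gripper's body presses on something with over 40 N, if the wrist force passes 120 N, or if a joint passes its speed limit or range.

ROBOT

A 6-joint arm with a two-finger parallel gripper is mounted at the origin on a cart in front of the work surface, level with it; the furniture and walls round the work are solid. World frame = base frame: x ahead of the robot, y to its left, z up, the work surface at z = 0. Lengths are in m, angles in rad, forces in N, time in s.
With the tool pointing down it reaches from about 0.3 to 0.875 m from the base axis. Payload 6.4 kg.
Tool frame: the origin (TCP) lies midway between the tips of the shut fingers; the grasp point (between the pads) lies 19 mm behind it (grasp_offset is the distance from the TCP to the grasp point, in m); z points along the fingers, y is the line along which they close (so a half turn about z gives the same grasp; the last joint's range is limited). The gripper opens to 85 mm and grips with 20 to 120 N. Pads are 22 mm wide; open, the fingers measure 114 mm over their backs; the gripper's body (76 mm by 85 mm) begins 54 mm behind the grasp point. The pads swing forward as they close: fully open they stand 13 mm farther back than shut.
Start: joints at [-1.398, 0.181, 1.607, -0, 1.354, -0.206], TCP at [0.213, -0.534, 0.231] pointing down, gripper open.
Joint ranges: [-2.99, 2.99], [-0.89, 2.07], [0.3, 2.58], [-1.14, 4.28], [0, 2.63], [-3.12, 3.12]. Speed limits (rad/s): [2.57, 2.57, 3.01, 3.14, 3.14, 3.14].

INTERFACE

Orientations are given as a unit quaternion [w, x, y, z].
In Python, from bench import * gives the robot as it stands. The module is installed in compiled form; this text tells all that it offers.
- The arm moves only by the tool servo_tool, never from a script. Its argument "commands" is text: rows parted by semicolons, each of 7 numbers parted by spaces: the turn, a rotation vector about the tool's x, y, z in rad, then the shift along the tool's x, y, z in mm, then the opening, from 0 (shut) to 1 (fully open). In form: wx wy wz dx dy dz claw; .... A call has 1 to 5 rows; each row shifts and turns the commanded pose from where the row before left it, along the tool's axes as they then stand; what a row does not reach is not made up. A row lasts 1/8 s, in which the tool goes at most 62.5 mm and 10.7 degrees, less where a joint would pass 70% of its speed; a pose out of reach is approached as far as the arm can. A call with a gripper value outside its range is refused whole. The fingers move at their own pace and stop on an object; the grip force is fixed at half the most. Time passes only in rows, so rows that do not move let the fingers close. It gives the time, the measured TCP pose, the force, the opening and the grip force at its end, in the units of the state.
- get_obs(): the state, without advancing time (a new reading comes with each control period).
- camera(name): name is "side" or "top"; returns the picture (420x560x3 uint8, blue, green, red); there is no depth.
- calibration(name): a dict with "fx", "fy", "cx", "cy" (pixels), "R" (3x3) and "t" (3): a world point X has camera coordinates R X + t. Camera axes: x right, y down, z forward; pixel columns grow to the right and rows downward; lengths in m; the calibration is good to about 2 mm. A picture is of the moment at which its call begins. calibration takes no time and is no camera call.
- hand_in(): hands the job in; it is judged then, once.
The state is a dict: "time_s": time; "q": joint angles; "dq": joint speeds; "joint_efforts": joint torques, N m; "eef_pos": TCP position; "eef_rot": TCP orientation; "wrist_force": force on the tool from outside, world axes, zero at the start; "torque": the same for the moment, N m; "opening": opening from 0.0 (shut) to 1.0 (fully open); "grasp_force": force on a finger pad.
Only numpy, scipy, OpenCV 4.12 (cv2) and the standard library are available. Lean on these libraries where they do the work, as an engineer would, in place of code of your own. Each camera call takes 0.05 s, during which the arm holds its last target. There are 200 camera calls.

## Working session

There is one attempt and no reset: what is moved stays moved. The work goes in short steps, Python scripts to look and compute and a tool call to move; the robot and the scene stay as the last step left them, time stands still between calls to the robot, and variables do not carry over. Pictures are saved under pics/ and viewed, at most 14 in all, crops included, and the job is handed in when it is done.

Besides the shell and the picture viewer there is one more tool, called after ">>>" as name(argument=value, ...), one argument or row to a line, values as JSON. servo_tool: Moves the arm, as the interface text tells. Its arguments: {"type":"object","properties":{"commands":{"type":"string"}},"required":["commands"]}

```bash
mkdir -p pics; python3 - <<'E'
from bench import *
import cv2,numpy as np
for n in("top","side"):
    im=camera(n);cv2.imwrite(f"pics/{n}0.png",im)
    c=calibration(n);print(n,c)
o=get_obs();print(o)
E
```

```text
top {'fx': 387.51445146651287, 'fy': 387.51445146651287, 'cx': 279.27279714440965, 'cy': 210.53060931394276, 'R': array([[-0.01441879, -0.99988667,  0.00432988],
       [-0.99117911,  0.01372241, -0.13181679],
       [ 0.13174243, -0.00619233, -0.99126464]]), 't': array([0.02400867, 0.52601859, 1.06085415])}
side {'fx': 501.01194650356877, 'fy': 501.01194650356877, 'cx': 279.03422237069134, 'cy': 211.1033710110768, 'R': array([[-0.97222101, -0.23299505,  0.0223519 ],
       [-0.14709157,  0.53389099, -0.83266108],
       [ 0.18207243, -0.81281838, -0.55333165]]), 't': array([0.50885777, 0.14121327, 1.09899796])}
{'time_s': 0.1, 'q': array([-1.39828487e+00,  1.81486128e-01,  1.60789263e+00,  3.96100356e-05,
        1.35375858e+00, -2.06289864e-01]), 'dq': array([ 0.00019343, -0.00283257, -0.00211297, -0.0007526 , -0.00051244,
       -0.0011802 ]), 'joint_efforts': array([ 2.35261905e-05, -4.45877552e+01, -3.52239239e+01, -3.88716189e-04,
        4.05160550e-03,  1.92722263e-05]), 'eef_pos': array([ 0.21258919, -0.53374642,  0.23047076]), 'eef_rot': array([-7.71905978e-04,  9.82117762e-01,  1.88266048e-01,  3.23779597e-05]), 'wrist_force': array([ 1.40901079, -0.33068628, -0.27091992]), 'torque': array([ 0.00220181,  0.02591741, -0.00228279]), 'grasp_force': 0.0, 'opening': 0.9969660205955702}
```

View pics/top0.png

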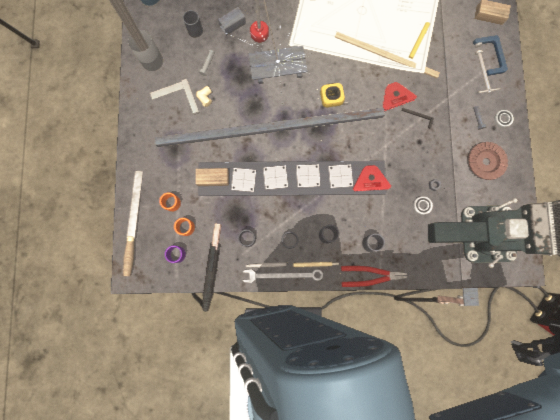

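View pics/side0.png

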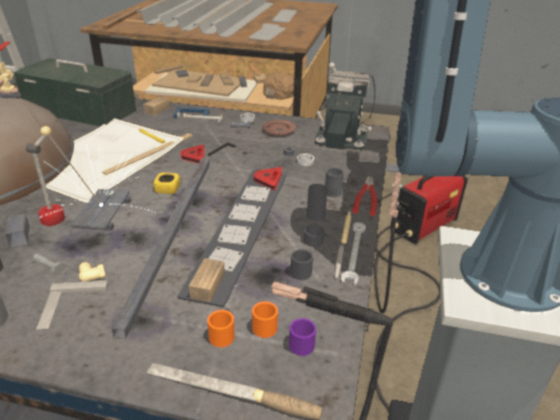

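The top view shows the wooden block at (211,176), the plates at (243..341,177) and the magnet at (371,179) on the bar's right end, so the longest pipe goes on plate d. There are dark rings at about (248,237), (290,240), (330,232) and (373,241). The orange rings (169,201) and (183,226) and the purple one (176,253) are the look-alikes. I'll enlarge the pipes in both views.

```bash
python3 - <<'E'
import cv2,numpy as np
def g(im): return (255*(im/255.)**0.5).astype('uint8')
a=cv2.imread("pics/top0.png")[160:270,225:405]; b=cv2.imread("pics/side0.png")[160:290,270:370]
cv2.imwrite("pics/ct.png",g(cv2.resize(a,None,fx=4.4,fy=4.4,interpolation=cv2.INTER_CUBIC)))
cv2.imwrite("pics/cs.png",g(cv2.resize(b,None,fx=4.5,fy=4.5,interpolation=cv2.INTER_CUBIC)))
E
```

```text
(no output)
```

View pics/ct.png

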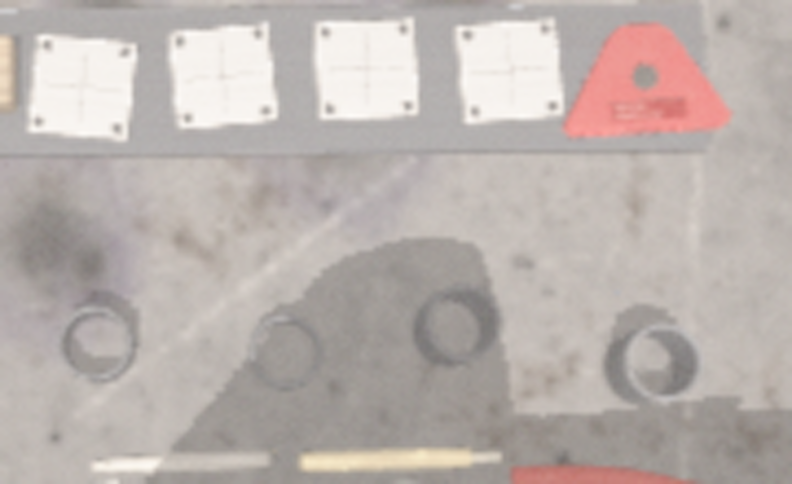

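View pics/cs.png

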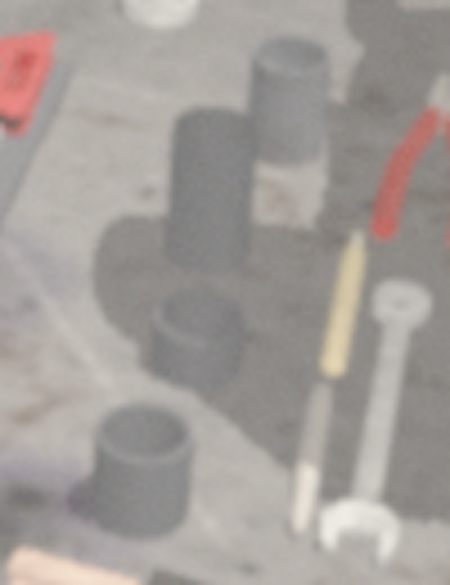

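Left to right in the top crop, comparing heights in the side crop, the four plain dark pipes are: 48 at (247,237), 32 at (290,240), 82 at (328,234) and 65 at (375,242). In the side view the same order is (302,264), (314,235), (317,200) and (334,182). The tallest is clearly at side (317,200). I'll now compute positions by casting rays from both views onto each rim's plane.

```bash
cat > h.py <<'E'
from bench import *
import cv2,numpy as np
from scipy.spatial.transform import Rotation as Ro
def ray(n,u,v,z):
    c=calibration(n);C=-c['R'].T@c['t'];d=c['R'].T@np.array([(u-c['cx'])/c['fx'],(v-c['cy'])/c['fy'],1.])
    return C+d*(z-C[2])/d[2]
def proj(n,X):
    c=calibration(n);p=c['R']@X+c['t'];return c['fx']*p[0]/p[2]+c['cx'],c['fy']*p[1]/p[2]+c['cy']
def plates(n,im,lim):
    m=((im.min(2)>150)*255).astype('uint8');out=[]
    for c in cv2.findContours(m,cv2.RETR_EXTERNAL,cv2.CHAIN_APPROX_NONE)[0]:
        r=cv2.minAreaRect(c)
        X=ray(n,*r[0],.014)
        if cv2.contourArea(c)>lim and .4<X[0]<.7 and abs(X[1])<.3: out.append((X*1e3).round(1)[:2])
    return out
E
python3 - <<'E'
from h import *
a=cv2.imread("pics/top0.png");b=cv2.imread("pics/side0.png")
print(plates("top",a,200),plates("side",b,100))
T=[(99.5,342),(288,353),(456,327),(658,362)];S=[(144,433),(199,316),(214,132),(291,62)];H=[48,32,82,65]
for t,s,h in zip(T,S,H):
    print(h,[(1e3*ray("top",225+(t[0]+.5)/4.4-.5,160+(t[1]+.5)/4.4-.5,h/1e3)).round(1)[:2],(1e3*ray("side",270+(s[0]+.5)/4.5-.5,160+(s[1]+.5)/4.5-.5,h/1e3)).round(1)[:2]])
# overlay check
def draw(n,im,pts,x0,y0,w,hh,k):
    o=cv2.resize(im[y0:y0+hh,x0:x0+w],None,fx=k,fy=k,interpolation=cv2.INTER_CUBIC);o=(255*(o/255.)**.5).astype('uint8')
    for X,h in pts:
        for z,col in((h,(0,255,0)),(0,(0,200,255))):
            P=[proj(n,np.array([X[0]+24*np.cos(t),X[1]+24*np.sin(t),z])/1e3) for t in np.linspace(0,6.3,40)]
            P=((np.array(P)-[x0,y0]+.5)*k-.5).round().astype(int);cv2.polylines(o,[P],False,col,1)
    return o
pts=[(1e3*ray("top",225+(t[0]+.5)/4.4-.5,160+(t[1]+.5)/4.4-.5,h/1e3),h) for t,h in zip(T,H)]
A=draw("top",a,pts,230,220,165,40,4.8);B=draw("side",b,pts,285,160,70,120,4.5)
o=np.zeros((A.shape[0]+370,800,3),'uint8');o[:A.shape[0],:A.shape[1]]=A;
B1=B[:280];B2=B[270:540];o[A.shape[0]+10:][:280,:B.shape[1]]=B1;o[A.shape[0]+10:][:270,400:400+B.shape[1]]=B2
cv2.imwrite("pics/ov.png",o)
E
```

```text
[array([622.2, 120.5]), array([628. ,  27.5]), array([ 629.3, -162.8]), array([632.5, -67.4])] [array([618.4, 112.9]), array([626.7,  29.5]), array([630. , -65.7]), array([ 628.8, -159.7])]
48 [array([451. , 106.4]), array([448.4, 111.7])]
32 [array([443.3, -12.5]), array([443. , -10.6])]
82 [array([ 454.8, -113.7]), array([ 456.1, -112.7])]
65 [array([ 432.6, -240.3]), array([ 429.7, -232.3])]
```

View pics/ov.png

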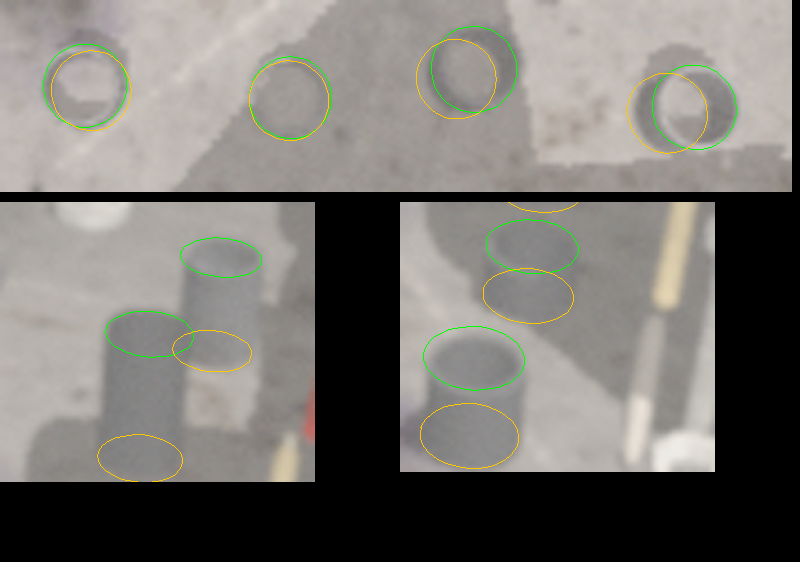

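>>> servo_tool(
  commands="0 0 0.126 0 -50 0 1; 0 0 0.126 0 -50 0 1; 0 0 0.126 20 -50 0 1; 0 0 0 40 -40 0 1; 0 0 0 40 -40 0 1",
)

```text
time_s: 0.72
eef_pos: [0.2756, -0.3058, 0.2313]
eef_rot: [0.0, 1.0, -0.0, 0.0]
wrist_force: [0.1, -0.2, 0.6]
opening: 1.0
grasp_force: 0.0
```

>>> servo_tool(
  commands="0 0 0 36 -38.5 15 1; 0 0 0 36 -38.5 15 1; 0 0 0 36 -38.5 20 1; 0 0 0 36 -38.5 20 1; 0 0 0 36 -38.5 20 1",
)

```text
time_s: 1.35
eef_pos: [0.4559, -0.113, 0.1406]
eef_rot: [0.0, 1.0, 0.0, 0.0]
wrist_force: [1.1, -0.5, -0.5]
opening: 0.999
grasp_force: 0.0
```

>>> servo_tool(
  commands="0 0 0 0 0 0 1; 0 0 0 0 0 35 1; 0 0 0 0 0 35 1; 0 0 0 0 0 35 1; 0 0 0 0 0 0 1",
)

```text
time_s: 1.98
eef_pos: [0.4523, -0.1141, 0.0344]
eef_rot: [-0.001, 1.0, -0.0, -0.003]
wrist_force: [-0.1, -0.2, 0.4]
opening: 0.999
grasp_force: 0.0
```

>>> servo_tool(
  commands="0 0 0 0 0 0 0; 0 0 0 0 0 0 0; 0 0 0 0 0 0 0; 0 0 0 0 0 0 0; 0 0 0 0 0 0 0",
)

```text
time_s: 2.6
eef_pos: [0.4568, -0.1159, 0.0386]
eef_rot: [0.001, 1.0, 0.001, 0.002]
wrist_force: [-1.6, -2.2, 7.1]
opening: 0.546
grasp_force: 60.0
```

>>> servo_tool(
  commands="0 0 0 0 0 -30 0; 0 0 0 0 0 -30 0; 0 0 0 0 0 0 0; 0 0 0 0 0 0 0; 0 0 0 0 0 0 0",
)

```text
time_s: 3.22
eef_pos: [0.4539, -0.1139, 0.0949]
eef_rot: [-0.001, 1.0, 0.0, -0.001]
wrist_force: [0.0, 0.5, -3.8]
opening: 0.544
grasp_force: 63.1
```

```bash
python3 - <<'E'
from h import *
for i in range(3):
    im=camera("side");o=get_obs();print(o['time_s'],o['eef_pos'].round(4),o['dq'].round(3))
cv2.imwrite("pics/lift.png",cv2.resize(im[100:310,200:480],None,fx=2.5,fy=2.5))
E
```

```text
3.275 [ 0.454  -0.114   0.0949] [-0.001 -0.001 -0.006  0.    -0.    -0.001]
3.325 [ 0.4541 -0.1141  0.0951] [ 0.001 -0.002 -0.007 -0.002  0.    -0.001]
3.375 [ 0.4543 -0.1142  0.0953] [ 0.001 -0.005 -0.006  0.    -0.002  0.002]
```

View pics/lift.png

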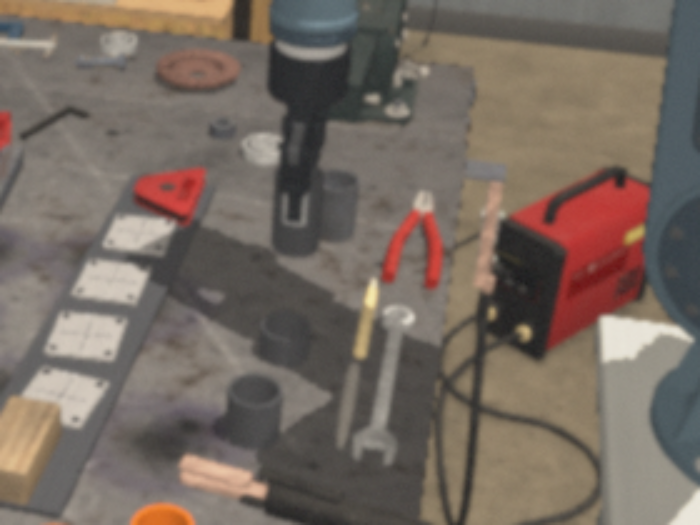

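The 82 pipe is held upright and centred on the pad at crop pixel (296,215). Next I move it over plate d.

>>> servo_tool(
  commands="0 0 0 44 12 0 0; 0 0 0 44 12 0 0; 0 0 0 44 12 0 0; 0 0 0 43 11 0 0; 0 0 0 0 0 0 0",
)

```text
time_s: 4.0
eef_pos: [0.6321, -0.1622, 0.0951]
eef_rot: [0.0, 1.0, 0.0, 0.0]
wrist_force: [0.3, -0.2, -4.8]
opening: 0.546
grasp_force: 63.1
```

>>> servo_tool(
  commands="0 0 0 0 0 0 0; 0 0 0 0 0 0 0; 0 0 0 0 0 0 0; 0 0 0 0 0 0 0; 0 0 0 0 0 0 0",
)

```text
time_s: 4.62
eef_pos: [0.6299, -0.1614, 0.0966]
eef_rot: [0.0, 1.0, 0.0, 0.0]
wrist_force: [0.5, -0.3, -3.6]
opening: 0.547
grasp_force: 63.1
```

>>> servo_tool(
  commands="0 0 0 0 0 25 0; 0 0 0 0 0 17 0; 0 0 0 0 0 0 0; 0 0 0 0 0 0 0; 0 0 0 0 0 0 0",
)

```text
time_s: 5.25
eef_pos: [0.6301, -0.1613, 0.0545]
eef_rot: [-0.0, 1.0, 0.0, 0.0]
wrist_force: [0.2, 0.1, -3.3]
opening: 0.543
grasp_force: 61.9
```

>>> servo_tool(
  commands="0 0 0 0 0 1.5 0; 0 0 0 0 0 1.5 0; 0 0 0 0 0 0 0; 0 0 0 0 0 0 0; 0 0 0 0 0 0 0",
)

```text
time_s: 5.88
eef_pos: [0.6303, -0.1614, 0.0521]
eef_rot: [0.0, 1.0, 0.0, 0.0]
wrist_force: [-2.7, 2.4, 5.9]
opening: 0.541
grasp_force: 62.4
```

>>> servo_tool(
  commands="0 0 0 0 0 0 0.75; 0 0 0 0 0 0 0.75; 0 0 0 0 0 0 0.75; 0 0 0 0 0 -35 0.75; 0 0 0 0 0 -35 0.75",
)

```text
time_s: 6.5
eef_pos: [0.6296, -0.1613, 0.1214]
eef_rot: [-0.0, 1.0, 0.0, -0.001]
wrist_force: [1.1, -0.6, 0.5]
opening: 0.753
grasp_force: 0.0
```

>>> servo_tool(
  commands="0 0 0 -50 18 -10 1; 0 0 0 -50 19 0 1; 0 0 0 -50 19 0 1; 0 0 0 -49 19 0 1; 0 0 0 0 0 0 1",
)

```text
time_s: 7.12
eef_pos: [0.4285, -0.2374, 0.1311]
eef_rot: [-0.0, 1.0, -0.001, -0.001]
wrist_force: [-0.5, 0.2, 0.5]
opening: 1.0
grasp_force: 0.0
```

```bash
python3 - <<'E'
from h import *
for n in("top","side"): cv2.imwrite(f"pics/{n}1.png",camera(n))
a=cv2.imread("pics/top1.png")[155:265,225:405];b=cv2.imread("pics/side1.png")[160:290,225:355]
a=cv2.resize(a,None,fx=4.4,fy=4.4,interpolation=2)[:290];b=cv2.resize(b,None,fx=4.5,fy=4.5,interpolation=2)[:300]
o=np.zeros((600,800,3),'uint8');o[:290,:a.shape[1]]=a;o[300:300+b.shape[0],:b.shape[1]]=b
cv2.imwrite("pics/v1.png",(255*(o/255.)**.5).astype('uint8'));print(get_obs()['eef_pos'],get_obs()['time_s'])
E
```

```text
[ 0.43131333 -0.23711748  0.13174974] 7.225
```

View pics/v1.png

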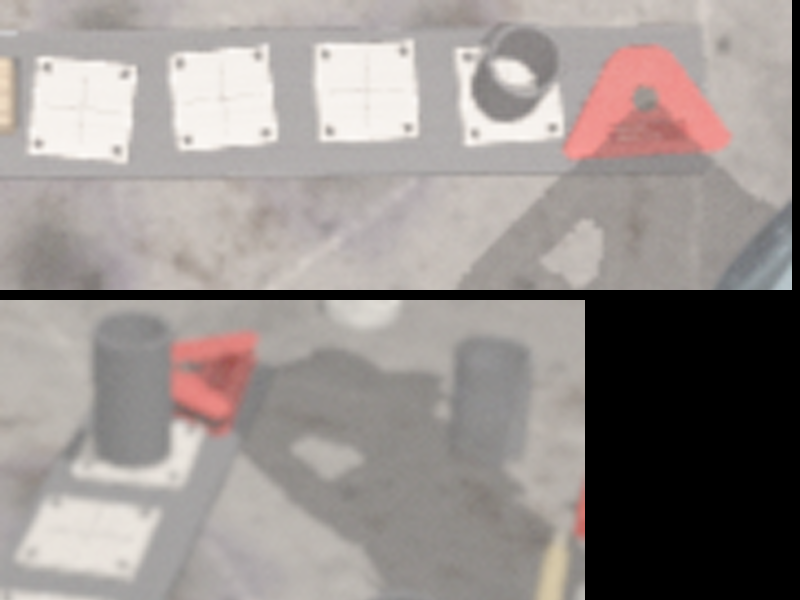

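```bash
python3 - <<'E'
from h import *
# plate d measured per camera
for n,X in(("top",(.6293,-.1628)),("side",(.6288,-.1597))):
    for z in(.014,.096):
        P=np.array([proj(n,np.array([X[0]+.024*np.cos(t),X[1]+.024*np.sin(t),z])) for t in np.linspace(0,6.28,60)])
        o,k=((225,155),4.4) if n=="top" else ((225,160),4.5)
        Q=(P-o+.5)*k-.5+(np.array([0,300]) if n=="side" else 0);print(n,z,"x",Q[:,0].min().round(),Q[:,0].max().round(),"y",Q[:,1].min().round(),Q[:,1].max().round())
E
```

```text
top 0.014 x 472.0 545.0 y 57.0 128.0
top 0.096 x 491.0 569.0 y 25.0 101.0
side 0.014 x 95.0 176.0 y 429.0 472.0
side 0.096 x 93.0 177.0 y 308.0 349.0
```

The 82 pipe stands on plate d, within about 2 mm of where both views predict its centre. The 65 pipe comes next.

>>> servo_tool(
  commands="0 0 0 0 0 36 1; 0 0 0 0 0 36 1; 0 0 0 0 0 36 1; 0 0 0 0 0 0 1; 0 0 0 0 0 0 1",
)

```text
time_s: 7.85
eef_pos: [0.4323, -0.2368, 0.0243]
eef_rot: [0.0, 1.0, 0.001, 0.001]
wrist_force: [1.2, -0.5, 0.8]
opening: 1.002
grasp_force: 0.0
```

>>> servo_tool(
  commands="0 0 0 0 0 0 0; 0 0 0 0 0 0 0; 0 0 0 0 0 0 0; 0 0 0 0 0 0 0; 0 0 0 0 0 0 0",
)

```text
time_s: 8.48
eef_pos: [0.4324, -0.2382, 0.0253]
eef_rot: [0.002, 1.0, 0.0, 0.001]
wrist_force: [-0.8, -0.9, 8.1]
opening: 0.539
grasp_force: 60.6
```

>>> servo_tool(
  commands="0 0 0 0 0 -40 0; 0 0 0 0 0 -40 0; 0 0 0 0 0 -40 0; 0 0 0 0 0 0 0; 0 0 0 0 0 0 0",
)

```text
time_s: 9.1
eef_pos: [0.4304, -0.236, 0.1426]
eef_rot: [-0.0, 1.0, 0.0, -0.0]
wrist_force: [-0.5, 0.3, -2.9]
opening: 0.535
grasp_force: 62.5
```

>>> servo_tool(
  commands="0 0 0 40 -34 0 0; 0 0 0 40 -34 0 0; 0 0 0 40 -34 0 0; 0 0 0 40 -34 0 0; 0 0 0 40 -33 0 0",
)

```text
time_s: 9.72
eef_pos: [0.6306, -0.0657, 0.1405]
eef_rot: [-0.001, 1.0, 0.0, -0.002]
wrist_force: [0.7, 0.5, -2.8]
opening: 0.534
grasp_force: 62.5
```

>>> servo_tool(
  commands="0 0 0 0 0 25 0; 0 0 0 0 0 25 0; 0 0 0 0 0 0 0; 0 0 0 0 0 0 0; 0 0 0 0 0 0 0",
)

```text
time_s: 10.35
eef_pos: [0.6316, -0.0678, 0.0944]
eef_rot: [0.0, 1.0, 0.0, 0.001]
wrist_force: [-0.8, -0.8, -1.9]
opening: 0.536
grasp_force: 62.5
```

>>> servo_tool(
  commands="0 0 0 0 0 26 0; 0 0 0 0 0 26 0; 0 0 0 0 0 2 0; 0 0 0 0 0 0 0; 0 0 0 0 0 0 0",
)

```text
time_s: 10.98
eef_pos: [0.6313, -0.0676, 0.0402]
eef_rot: [0.0, 1.0, 0.0, 0.001]
wrist_force: [0.2, 0.4, -2.4]
opening: 0.534
grasp_force: 62.5
```

>>> servo_tool(
  commands="0 0 0 0 0 1 0; 0 0 0 0 0 1 0; 0 0 0 0 0 0 0; 0 0 0 0 0 0 0; 0 0 0 0 0 0 0",
)

```text
time_s: 11.6
eef_pos: [0.6315, -0.0676, 0.0394]
eef_rot: [0.0, 1.0, 0.001, 0.001]
wrist_force: [-4.5, 2.2, 10.2]
opening: 0.537
grasp_force: 63.7
```

>>> servo_tool(
  commands="0 0 0 0 0 0 0.7; 0 0 0 0 0 0 0.7; 0 0 0 0 0 0 0.7; 0 0 0 0 0 -40 0.7; 0 0 0 0 0 -40 0.7",
)

```text
time_s: 12.22
eef_pos: [0.6303, -0.0673, 0.1173]
eef_rot: [-0.0, 1.0, 0.0, -0.001]
wrist_force: [-0.4, -0.2, 0.8]
opening: 0.704
grasp_force: 0.0
```

>>> servo_tool(
  commands="0 0 0 -36 -35 0 1; 0 0 0 -36 -36 0 1; 0 0 0 -36 -36 0 1; 0 0 0 -36 -35 0 1; 0 0 0 -37 -35 0 1",
)

```text
time_s: 12.85
eef_pos: [0.4486, 0.1104, 0.1173]
eef_rot: [-0.0, 1.0, 0.0, 0.0]
wrist_force: [0.1, 0.9, 0.6]
opening: 0.997
grasp_force: 0.0
```

>>> servo_tool(
  commands="0 0 0 0 0 0 1; 0 0 0 0 0 36 1; 0 0 0 0 0 36 1; 0 0 0 0 0 36 1; 0 0 0 0 0 0 1",
)

```text
time_s: 13.48
eef_pos: [0.4479, 0.1089, 0.0071]
eef_rot: [0.0, 1.0, 0.0, -0.003]
wrist_force: [-0.2, 0.2, -0.3]
opening: 1.002
grasp_force: 0.0
```

>>> servo_tool(
  commands="0 0 0 0 0 0 0; 0 0 0 0 0 0 0; 0 0 0 0 0 0 0; 0 0 0 0 0 0 0; 0 0 0 0 0 0 0",
)

```text
time_s: 14.1
eef_pos: [0.4515, 0.1094, 0.0112]
eef_rot: [0.0, 1.0, 0.0, 0.002]
wrist_force: [0.0, -0.9, 5.1]
opening: 0.541
grasp_force: 61.3
```

>>> servo_tool(
  commands="0 0 0 0 0 -35 0; 0 0 0 0 0 -35 0; 0 0 0 44 20 0 0; 0 0 0 44 20 0 0; 0 0 0 44 21 0 0",
)

```text
time_s: 14.72
eef_pos: [0.5835, 0.048, 0.0806]
eef_rot: [0.0, 1.0, 0.001, 0.001]
wrist_force: [0.5, -0.2, -0.9]
opening: 0.544
grasp_force: 62.7
```

>>> servo_tool(
  commands="0 0 0 45 21 0 0; 0 0 0 0 0 0 0; 0 0 0 0 0 0 0; 0 0 0 0 0 0 0; 0 0 0 0 0 0 0",
)

```text
time_s: 15.35
eef_pos: [0.6262, 0.0282, 0.0796]
eef_rot: [0.0, 1.0, 0.001, -0.0]
wrist_force: [0.7, -0.3, -1.6]
opening: 0.54
grasp_force: 62.5
```

>>> servo_tool(
  commands="0 0 0 1 0.5 26 0; 0 0 0 0 0 26 0; 0 0 0 0 0 1 0; 0 0 0 0 0 0 0; 0 0 0 0 0 0 0",
)

```text
time_s: 15.98
eef_pos: [0.628, 0.0272, 0.0269]
eef_rot: [0.0, 1.0, 0.001, 0.0]
wrist_force: [-0.3, 0.2, -2.6]
opening: 0.541
grasp_force: 63.3
```

>>> servo_tool(
  commands="0 0 0 0 0 1 0; 0 0 0 0 0 1 0; 0 0 0 0 0 0 0; 0 0 0 0 0 0 0; 0 0 0 0 0 0 0",
)

```text
time_s: 16.6
eef_pos: [0.628, 0.0271, 0.0247]
eef_rot: [0.0, 1.0, 0.0, 0.0]
wrist_force: [-2.7, 0.7, 4.1]
opening: 0.535
grasp_force: 63.9
```

>>> servo_tool(
  commands="0 0 0 0 0 0 0.7; 0 0 0 0 0 0 0.7; 0 0 0 0 0 0 0.7; 0 0 0 0 0 -40 0.7; 0 0 0 0 0 -40 0.7",
)

```text
time_s: 17.23
eef_pos: [0.6273, 0.0271, 0.1045]
eef_rot: [-0.0, 1.0, 0.0, -0.001]
wrist_force: [0.4, -0.4, 0.5]
opening: 0.701
grasp_force: 0.0
```

>>> servo_tool(
  commands="0 0 0 -46 10 0 0.85; 0 0 0 -46 10 0 0.85; 0 0 0 -46 10 0 0.85; 0 0 0 -47 8.5 0 0.85; 0 0 -0.1571 0 0 0 0.85",
)

```text
time_s: 17.85
eef_pos: [0.4392, -0.0112, 0.1034]
eef_rot: [-0.0, 0.997, 0.08, -0.001]
wrist_force: [1.0, 0.0, 0.2]
opening: 0.853
grasp_force: 0.0
```

>>> servo_tool(
  commands="0 0 -0.1571 0 0 0 0.85; 0 0 -0.1571 0 0 0 0.85; 0 0 -0.1571 0 0 0 0.85; 0 0 -0.1571 0 0 0 0.85; 0 0 -0.1571 0 0 0 0.85",
)

```text
time_s: 18.48
eef_pos: [0.443, -0.0116, 0.1044]
eef_rot: [0.0, 0.89, 0.457, 0.0]
wrist_force: [-0.6, -1.2, 0.1]
opening: 0.847
grasp_force: 0.0
```

>>> servo_tool(
  commands="0 0 -0.1571 0 0 0 0.85; 0 0 -0.1571 0 0 0 0.85; 0 0 -0.1571 0 0 0 0.85; 0 0 -0.1571 0 0 0 0.85; 0 0 0 0 0 0 0.85",
)

```text
time_s: 19.1
eef_pos: [0.4429, -0.0116, 0.1044]
eef_rot: [0.0, 0.707, 0.707, 0.0]
wrist_force: [0.2, 0.2, -0.6]
opening: 0.845
grasp_force: 0.0
```

>>> servo_tool(
  commands="0 0 0 0 0 0 0.85; 0 0 0 0 0 0 0.85; 0 0 0 0 0 0 0.85; 0 0 0 0 0 0 0.85; 0 0 0 0 0 0 0.85",
)

```text
time_s: 19.73
eef_pos: [0.4429, -0.0115, 0.1043]
eef_rot: [-0.0, 0.707, 0.707, -0.0]
wrist_force: [-0.2, 0.3, -0.1]
opening: 0.853
grasp_force: 0.0
```

>>> servo_tool(
  commands="0 0 0 0 0 33 0.85; 0 0 0 0 0 33 0.85; 0 0 0 0 0 30 0.85; 0 0 0 0 0 4 0.85; 0 0 0 0 0 0 0.85",
)

```text
time_s: 20.35
eef_pos: [0.4432, -0.0116, 0.0047]
eef_rot: [0.0, 0.707, 0.707, 0.0]
wrist_force: [0.0, -0.7, 0.2]
opening: 0.85
grasp_force: 0.0
```

>>> servo_tool(
  commands="0 0 0 0 0 0 0; 0 0 0 0 0 0 0; 0 0 0 0 0 0 0; 0 0 0 0 0 0 0; 0 0 0 0 0 0 0",
)

```text
time_s: 20.98
eef_pos: [0.4441, -0.0119, 0.0059]
eef_rot: [0.001, 0.707, 0.708, 0.001]
wrist_force: [-1.5, 0.8, 7.8]
opening: 0.535
grasp_force: 61.7
```

>>> servo_tool(
  commands="0 0 0 0 0 -35 0; 0 0 0 0 0 -35 0; 0 0 0 0 0 0 0; 0 0 0 0 0 0 0; 0 0 0 0 0 0 0",
)

```text
time_s: 21.6
eef_pos: [0.4419, -0.0113, 0.0732]
eef_rot: [-0.001, 0.707, 0.707, -0.001]
wrist_force: [-0.9, -0.6, -1.6]
opening: 0.53
grasp_force: 62.4
```

```bash
python3 - <<'E'
from h import *
for n in("top","side"): cv2.imwrite(f"pics/{n}2.png",camera(n))
a=cv2.imread("pics/top2.png")[155:265,225:405];b=cv2.imread("pics/side2.png")[160:290,190:366]
a=cv2.resize(a,None,fx=4.4,fy=4.4,interpolation=2)[:150];b=cv2.resize(b,None,fx=4.5,fy=4.5,interpolation=2)[:440]
o=np.zeros((600,800,3),'uint8');o[:150,:a.shape[1]]=a;o[160:160+b.shape[0],:b.shape[1]]=b
cv2.imwrite("pics/v2.png",(255*(o/255.)**.5).astype('uint8'));print(get_obs()['eef_pos'],get_obs()['time_s'])
E
```

```text
[ 0.44202752 -0.01132853  0.073284  ] 21.7
```

View pics/v2.png

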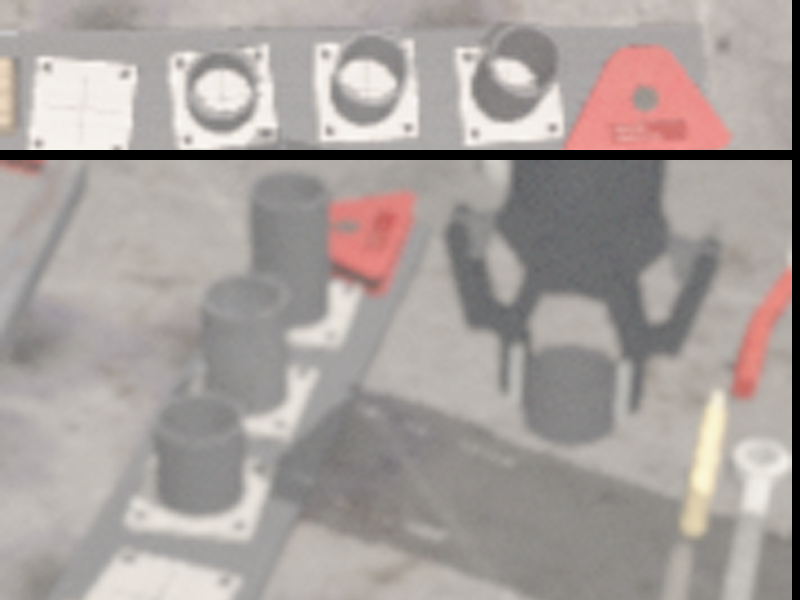

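The 48, 65 and 82 pipes stand on plates b, c and d, with b's ring at (222,93) over its plate centre. The 32 pipe is held square in the fingers, so I move it to plate a.

>>> servo_tool(
  commands="0 0 0 30 36 -15 0; 0 0 0 28 36 0 0; 0 0 0 25 36 0 0; 0 0 0 25 36 0 0; 0 0 0 23.5 36 0 0",
)

```text
time_s: 22.32
eef_pos: [0.6232, 0.1211, 0.088]
eef_rot: [-0.001, 0.707, 0.708, -0.001]
wrist_force: [1.0, -0.9, -1.1]
opening: 0.529
grasp_force: 62.2
```

>>> servo_tool(
  commands="0 0 0 0 0 0 0; 0 0 0 0 0 0 0; 0 0 0 0 0 20 0; 0 0 0 0 0 20 0; 0 0 0 0 0 0 0",
)

```text
time_s: 22.95
eef_pos: [0.6199, 0.1197, 0.0459]
eef_rot: [-0.002, 0.707, 0.707, -0.002]
wrist_force: [-0.4, 0.7, -1.6]
opening: 0.535
grasp_force: 62.3
```

>>> servo_tool(
  commands="0 0 0 0 0 0 0; 0 0 0 0 0 0 0; 0 0 0 0 0 0 0; 0 0 0 0 0 0 0; 0 0 0 0 0 0 0",
)

```text
time_s: 23.58
eef_pos: [0.6229, 0.1202, 0.0495]
eef_rot: [0.0, 0.707, 0.707, 0.0]
wrist_force: [0.6, -0.2, -1.8]
opening: 0.538
grasp_force: 62.4
```

>>> servo_tool(
  commands="0 0 0 0 -0.5 14 0; 0 0 0 0 0 13 0; 0 0 0 0 0 1 0; 0 0 0 0 0 0 0; 0 0 0 0 0 0 0",
)

```text
time_s: 24.2
eef_pos: [0.6219, 0.1201, 0.0208]
eef_rot: [-0.0, 0.707, 0.707, -0.0]
wrist_force: [0.4, 0.1, -1.6]
opening: 0.539
grasp_force: 62.4
```

>>> servo_tool(
  commands="0 0 0 0 0 1 0; 0 0 0 0 0 1 0; 0 0 0 0 0 0 0; 0 0 0 0 0 0 0; 0 0 0 0 0 0 0",
)

```text
time_s: 24.82
eef_pos: [0.6222, 0.1201, 0.0199]
eef_rot: [-0.0, 0.707, 0.707, -0.0]
wrist_force: [-3.6, -1.5, 5.6]
opening: 0.536
grasp_force: 63.0
```

Contact. I release, retreat clear and look.

>>> servo_tool(
  commands="0 0 0 0 0 0 0.75; 0 0 0 0 0 0 0.75; 0 0 0 0 0 0 0.75; 0 0 0 0 0 -40 0.75; 0 0 0 0 0 -40 0.75",
)

```text
time_s: 25.45
eef_pos: [0.6217, 0.1201, 0.0994]
eef_rot: [-0.001, 0.707, 0.707, -0.001]
wrist_force: [1.2, 0.3, -0.7]
opening: 0.749
grasp_force: 0.0
```

>>> servo_tool(
  commands="0 0 0 0 -45 -20 0.75; 0 0 0 0 -50 -20 0.75; 0 0 0 0 -50 0 0.75; 0 0 0 0 -50 0 0.75; 0 0 0 0 -40 0 0.75",
)

```text
time_s: 26.08
eef_pos: [0.3853, 0.1199, 0.1391]
eef_rot: [-0.0, 0.707, 0.707, -0.0]
wrist_force: [-0.5, 1.1, 0.9]
opening: 0.75
grasp_force: 0.0
```

```bash
python3 - <<'E'
from h import *
def draw(n,im,pts,x0,y0,w,hh,k):
    o=cv2.resize(im[y0:y0+hh,x0:x0+w],None,fx=k,fy=k,interpolation=2);o=(255*(o/255.)**.5).astype('uint8');r=o.copy()
    for X,h in pts:
        for z,col in((14+h,(0,255,0)),(14,(0,160,255))):
            P=[proj(n,np.array([X[0]+24*np.cos(t),X[1]+24*np.sin(t),z])/1e3) for t in np.linspace(0,6.3,40)]
            P=((np.array(P)-[x0,y0]+.5)*k-.5).round().astype(int);cv2.polylines(r,[P],False,col,1)
    return np.vstack([o,r]) if n=="top" else np.hstack([o,r])
H=[32,48,65,82]
a=camera("top");b=camera("side");print(get_obs()['time_s'],get_obs()['eef_pos'])
A=draw("top",a,list(zip([(622.2,120.5),(628,27.5),(632.5,-67.4),(629.3,-162.8)],H)),230,155,130,42,6)
B=draw("side",b,list(zip([(623,121.5),(626.7,29.5),(630,-65.7),(628.8,-159.7)],H)),190,155,100,135,4)
cv2.imwrite("pics/fa.png",A);cv2.imwrite("pics/fb.png",B)
E
```

```text
26.175 [0.38326376 0.12024784 0.13840558]
```

View pics/fa.png

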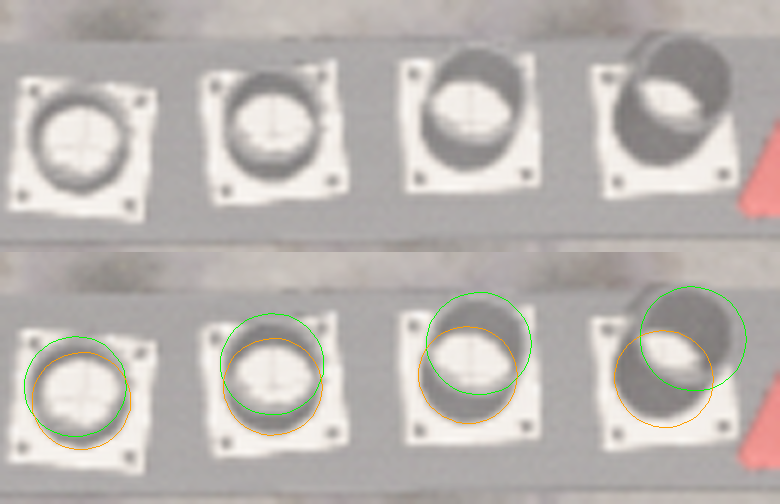

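View pics/fb.png

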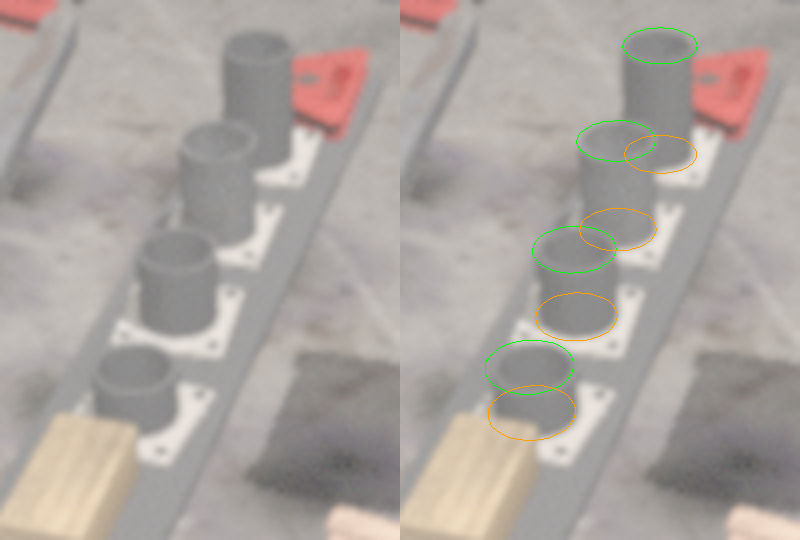

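Both views show all four pipes upright and stepping down from plate d by the magnet to plate a by the block. Their feet sit within about 3 mm of the plate centres, and the gripper is clear.

```bash
python3 -c "
from bench import *
print(hand_in())"
```

```text
the job is handed in; nothing more can be done
None
```

The job is handed in: the 82, 65, 48 and 32 mm pipes stand free and upright on plates d, c, b and a, longest by the red magnet and shortest by the wooden block, each within about 3 mm of its plate's centre by the camera views, at about 26 s of the 96 s allowed.

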